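# Spring clip held open over the song card on the music stand

### The job

Take the large spring clip by its two handles, squeeze it open and lift it up off its peg on the hook rail, without dropping it. Carry it to the music stand and hold it wide open over the top edge of the song card, near the middle, with one jaw in front of the card and the other behind the stand's back plate, the jaw tips about a finger's breadth below the edge and touching neither, so that I can square up the pages before it bites. Finish while holding it squeezed open and still like that; do not ram the stand, and leave the other things hanging and standing where they are.

Things in the scene. Friction and masses are not known exactly. Their poses are not given: they have to be found in the camera images.
- clip: Large spring clip: black plastic levers a and b, steel coil, grey rubber jaw tips; 90 mm tall, 52 wide over the handles, 26 deep, 75 g. Hangs handles up on a peg through its jaws' eye. Origin on the pivot. This body is lever a (+y handle and jaw). Shut: x along the pivot and peg, y the opening direction, z up; as it opens by t, its z tilts t/2 from the clip's mid-line.
- clip_arm (a joint): Opening of the large clip, rad: 0 shut by its spring; 0.6 fully squeezed, at a hard stop, where the handle plates are parallel (21 mm over their outer faces) and the jaw tips gape 29 mm (gap about 48 mm x value). About 6 N on the handles starts it, 13 N holds it fully open; let go, it shuts. Squeezing hard against the stop does no harm.
- clip_pivot (a point): Middle of the large clip's pivot axis: closed, the handle ends lie 44 mm above it and the jaw tips 47 mm below it; the peg's centre line passes 9 mm below it.
- handle_a (a point): Middle of the gripping part of the +y handle plate (22 mm wide, 3 thick, 45 long, splayed 0.3 rad from the mid-line when shut), 32 mm above the pivot and 19 mm from the mid-line; the plate's end lies 12 mm further up.
- handle_b (a point): The same point on the other (-y) handle plate.
- jaw_a (a point): Inner lower edge of the +y jaw tip, mid-width, 47 mm below the pivot when closed, where it meets point jaw_b; each jaw is 26 mm wide and its tip 6 mm thick, outwards. When fully open the two points are 14.5 mm either side of the mid-line and 45 mm below the pivot.
- jaw_b (a point): The same point on the other (-y) jaw tip.
- hook_rail: Fixed hook rail: wooden foot 130 x 280 x 14 mm, two posts at the back (+x) up to 169 mm, a cross bar at 150 mm, and three 7 mm steel pegs at y = -90, 0, +90 mm, 150 mm above the table, running from the bar to x = -28 mm and there turned up by 12 mm. Origin: centre of the underside. On each peg, at about x = 0, hangs one thing; which is where varies.
- small_clip: Small spring clip of the same make, 56 mm tall and 31 mm wide, hanging on another peg; origin on its pivot. Not to be moved.
- drum_key: Steel T-shaped drum key on a 31 mm split ring, hanging on another peg; origin at the ring's centre. Not to be moved.
- music_stand: Fixed table-top music stand, black steel: foot 150 x 220 mm, a 260 mm wide ledge in front (-x) and a back plate that leans back (towards +x) by 0.2 rad; 173 mm high in all. Origin: underside, below the card's foot.
- card: White song card standing against the stand's back plate, fixed, 210 mm wide, 148 high. Origin: middle of its top edge, at its rear face. y along the edge, z up along the card (leaning 0.2 rad), x square to it, to the back. Card: x = -3 to 0 mm; back plate: x = 0 to 3 mm, 280 mm wide, its top 5 mm below the card's; struts behind it end 95 mm above the table.
- pick_tin: Round steel tin, 44 mm across, 21 mm high; bystander.
- pedal: Grey effects pedal, 115 x 72 x 52 mm; bystander.
- tape_roll: Roll of grey cloth tape lying flat, 104 mm across, 48 mm high; bystander.
- metronome: Black electronic metronome standing on its foot, 105 mm wide, 68 mm high; bystander.
- mug: White mug, 80 mm across, 92 mm high; bystander.
- bottle: Clear bottle, 66 mm across, 200 mm high; bystander.
Mind the look-alikes: they are no part of the job. What is shaped like the clip but yellow is not meant.

How it is judged:
By the outcome, as a careful person would: the job done as asked, in the order asked, and still so for the second after the job is handed in, while the arm keeps its last pose, push and grip.
It also fails if it takes over 38 s, if anything falls off the work surface, if the arm or the gripper's body presses on something with over 40 N, if the wrist force passes 120 N, or if a joint passes its speed limit or range.

### The arm

A 7-joint arm with a two-finger parallel gripper is mounted at the origin on the work surface. World frame = base frame: x ahead of the robot, y to its left, z up, the work surface at z = 0. Lengths are in mm, angles in rad, forces in N, time in s.
With the tool pointing down it reaches from about 350 to 900 mm from the base axis. Payload 7.2 kg.
Tool frame: the origin (TCP) lies on the centre line of the jaws, within the pads' length; the fingertips stand 8 mm ahead of it and the grasp point (between the pads) lies 11 mm behind it; z points along the fingers, x is the direction in which the jaws open and shut, and the axes are right-handed (so a half turn about z gives the same grasp; the last joint's range is limited). The gripper opens to 85 mm and grips with 20 to 120 N. Pads are 22 mm wide; open, the fingers measure 114 mm over their backs; the gripper's body (76 mm by 85 mm) begins 54 mm behind the grasp point. The pads swing forward as they close: fully open they stand 13 mm farther back than shut.
Start: joints at [-1.176, 0.411, -0.013, 1.596, 0.006, 1.134, -0.082], TCP at [279.044, 559.252, 239.297] pointing down, gripper open.
Joint ranges: [-2.95, 2.95], [-0.29, 1.99], [-1.47, 1.44], [0.14, 2.54], [-1.03, 4.17], [0.13, 1.85], [-2.86, 2.86]. Speed limits (rad/s): [2.39, 2.39, 3.01, 3.01, 3.14, 3.14, 3.14].

### API

Orientations are given as a unit quaternion [w, x, y, z].
In Python, from cell import robot, vision gives the robot as it stands.
- The arm moves only by the tool send_rows, never from a script. Its argument "commands" is a list of rows, each a list of 7 numbers: the shift along the tool's x, y, z in m, then the turn, a rotation vector about the tool's x, y, z in rad, then the closure, from -1 (fully open) to 1 (shut). A call has 1 to 12 rows; each row is the pose to reach, as a shift and turn from the pose commanded when the call began, along the tool's axes at that moment; what a row does not reach only later rows make up. A row lasts 1/10 s, in which the tool goes at most 50 mm and 8.59 degrees, less where a joint would pass 70% of its speed; a pose out of reach is approached as far as the arm can. A call with a gripper value outside its range is refused whole. The fingers move at their own pace and stop on an object; "squeeze" is the grip in N (left out, the last holds). Time passes only in rows, so rows that repeat a pose let the fingers close. It gives the time, the measured TCP pose, the force and the opening at its end, in the units of the state.
- robot.get_obs(): the state, without advancing time (a new reading comes with each control period).
- vision.read_camera(name): name is "scene" or "top"; returns (picture, depth): 420x560x3 uint8, blue, green, red; 420x560 float32, mm along the optical axis (not along the pixel's ray), 0 where there is no reading.
- vision.camera_info(name): a dict with "fx", "fy", "cx", "cy" (pixels), "rvec" (rotation vector, rad) and "tvec" (3), from world to camera coordinates, as OpenCV has them. Camera axes: x right, y down, z forward; pixel columns grow to the right and rows downward; lengths in mm; the calibration is good to about 2 mm. A picture is of the moment at which its call begins. camera_info takes no time and is no camera call.
- robot.hand_in(): hands the job in, once; it reports no verdict.
Trained networks look in the newest picture that a camera, given by its name, has taken for a name from the list of things; names that differ only in an ending like _2 or _b are one class to them, and where a whole thing is asked for, a point or a joint stands for the part that bears it (a point fixed in the world has none). Each returns a list of dicts, best first, with "confidence" (0 to 1); they miss things now and then, are a little off and sometimes report something else, mostly with a low value. They report only what shows in the picture. A call takes as long as a camera call. They do not tell look-alikes from the thing itself.
- vision.silhouettes(camera, thing): "pixels" (420x560 bool, what is visible of it) and "uv" ([column, row] in pixels, amid what is visible of it).
- vision.tip_of(camera, thing): "uv" ([column, row] in pixels: a listed point, or the origin of a listed thing).
The state is a dict: "time_s": time; "qpos": joint angles; "joint_velocities": joint speeds; "effort": joint torques, N m; "tool_pos": TCP position; "orientation": TCP orientation; "wrist_force": force on the tool from outside, world axes, zero at the start; "wrist_torque": the same for the moment, N m; "grip_width": finger opening in mm.
Only numpy, scipy, OpenCV 4.12 (cv2) and the standard library are available. Lean on these libraries where they do the work, as an engineer would, in place of code of your own. Each camera call takes 0.05 s, during which the arm holds its last target.

## Working session

There is one attempt and no reset: what is moved stays moved. The work goes in short steps, Python scripts to look and compute and a tool call to move; the robot and the scene stay as the last step left them, time stands still between calls to the robot, and variables do not carry over. Pictures are saved under pics/ and viewed, and the job is handed in when it is done.

Besides the shell and the picture viewer there is one more tool, called after "Request:" by a JSON object that holds its "name" and its "arguments", one argument or row to a line. send_rows: Moves the arm, as the interface text tells. Its arguments: {"type":"object","properties":{"commands":{"type":"array"},"squeeze":{"type":"number"}},"required":["commands"]}

```bash
ls; mkdir -p pics
cat > h.py <<'E'
import numpy as np, cv2
from cell import robot, vision
from scipy.spatial.transform import Rotation as R
def cam(n):
    i=vision.camera_info(n); K=np.array([[i['fx'],0,i['cx']],[0,i['fy'],i['cy']],[0,0,1.]])
    Rm=cv2.Rodrigues(np.array(i['rvec'],float))[0]; t=np.array(i['tvec'],float).ravel(); return K,Rm,t
def unproj(n,uv,d):
    K,Rm,t=cam(n); uv=np.atleast_2d(uv).astype(float); d=np.atleast_1d(d)
    r=np.c_[(uv[:,0]-K[0,2])/K[0,0],(uv[:,1]-K[1,2])/K[1,1],np.ones(len(uv))]*d[:,None]
    return (r-t)@Rm
def proj(n,P):
    K,Rm,t=cam(n); c=np.atleast_2d(P)@Rm.T+t; q=c@K.T; return q[:,:2]/q[:,2:]
def ray(n,uv):
    K,Rm,t=cam(n); d=np.array([(uv[0]-K[0,2])/K[0,0],(uv[1]-K[1,2])/K[1,1],1.])
    return -Rm.T@t, Rm.T@d
def tri(uv1,uv2):
    o1,d1=ray('scene',uv1);o2,d2=ray('top',uv2)
    s=np.linalg.lstsq(np.c_[d1,-d2],o2-o1,rcond=None)[0]; a=o1+s[0]*d1;b=o2+s[1]*d2
    return (a+b)/2,np.linalg.norm(a-b)
E
cat > a.py <<'E'
from h import *
for n in ['scene','top']:
    p,d=vision.read_camera(n); cv2.imwrite(f'pics/{n}0.png',p); np.save(f'{n}0.npy',d)
    K,Rm,t=cam(n); print(n,K[0,0],-Rm.T@t, Rm[2])
    for th in ['clip','small_clip','drum_key','hook_rail','music_stand','card','clip_pivot','handle_a','jaw_a']:
        for f in ('tip_of',):
            try:
                print(n,th,[(np.round(x['uv'],1).tolist(),round(x['confidence'],2)) for x in vision.tip_of(n,th)[:4]])
            except Exception as e: print(th,e)
o=robot.get_obs(); print(o)
E
python3 a.py
```

```text
pics
scene 542.6953104946417 [1561.13730228   70.24581082 1049.49226209] [-0.74473631 -0.10774325 -0.65860399]
scene clip [([391.4, 201.2], 0.66), ([413.7, 219.3], 0.61), ([362.4, 203.5], 0.52)]
scene small_clip [([376.9, 205.2], 0.55), ([209.0, 212.7], 0.41)]
scene drum_key [([442.8, 235.9], 0.41)]
scene hook_rail [([398.8, 264.7], 0.6)]
scene music_stand [([216.9, 251.9], 0.86), ([408.8, 205.0], 0.72), ([306.1, 249.2], 0.52)]
scene card [([208.8, 211.4], 0.62), ([162.8, 188.9], 0.31)]
scene clip_pivot [([385.8, 200.8], 0.64), ([363.4, 203.3], 0.6), ([411.7, 217.4], 0.5)]
scene handle_a [([390.1, 188.1], 0.72), ([406.3, 204.3], 0.68), ([396.4, 192.9], 0.62), ([370.9, 196.2], 0.58)]
scene jaw_a [([360.6, 214.5], 0.61), ([385.1, 215.4], 0.51), ([406.8, 232.6], 0.48), ([410.1, 231.4], 0.47)]
top 518.301893022126 [ 423.13098187  -59.28385455 1422.52506408] [ 8.97951498e-02  9.75112212e-04 -9.95959778e-01]
top clip [([153.3, 222.7], 0.67), ([171.2, 298.6], 0.53), ([206.9, 290.8], 0.46), ([353.5, 188.8], 0.16)]
top small_clip [([189.2, 234.6], 0.65), ([133.9, 312.7], 0.37)]
top drum_key [
[... 561 characters left out ...]
0.41106955, -0.01273634,  1.59615545,  0.00563188,
        1.1342594 , -0.08216216]), 'joint_velocities': array([ 5.95225789e-04, -1.28396202e-05, -1.70125918e-03, -3.75927634e-04,
       -1.90046401e-03,  8.09708821e-04,  3.98658060e-04]), 'effort': array([-5.09061363e-05, -6.00409913e+01,  6.80959113e-01, -2.99729669e+01,
        1.38861226e-02,  2.09992191e-03, -3.17771605e-05]), 'tool_pos': array([279.04682661, 559.29393701, 239.33456226]), 'orientation': array([-3.68016619e-05,  8.50401738e-01,  5.26133898e-01,  6.23337139e-05]), 'wrist_force': array([-0.85695312,  0.3759512 ,  0.10828441]), 'wrist_torque': array([-0.04562085,  0.00261922, -0.01288122]), 'grip_width': 85.25561432533875}
```

Run:
```python
import cv2
a=cv2.imread('pics/scene0.png'); b=cv2.imread('pics/top0.png')
cv2.imwrite('pics/crop_s.png',cv2.resize(a[150:300,320:480],None,fx=4.5,fy=4,interpolation=cv2.INTER_CUBIC)[:600,:800])
cv2.imwrite('pics/crop_t.png',cv2.resize(b[170:340,90:250],None,fx=3.5,fy=3.5,interpolation=cv2.INTER_CUBIC))
```

```text
(no output)
```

View pics/scene0.png

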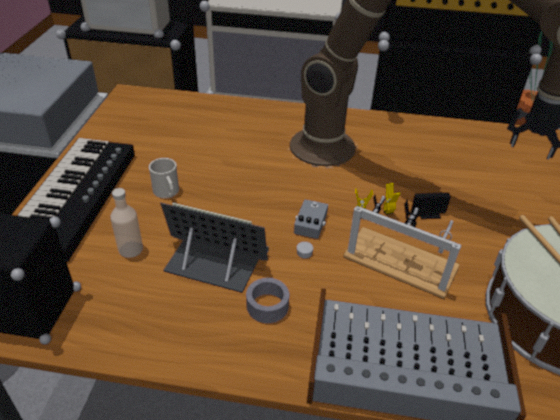

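View pics/top0.png

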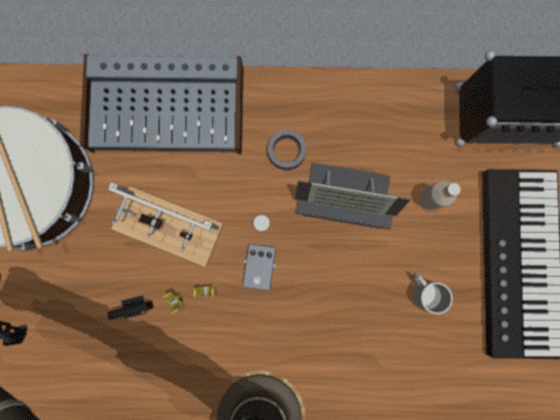

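View pics/crop_s.png

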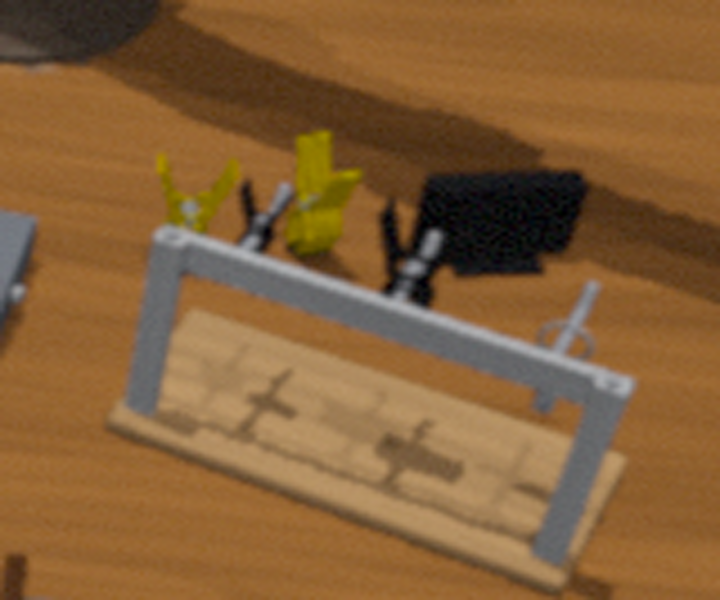

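View pics/crop_t.png

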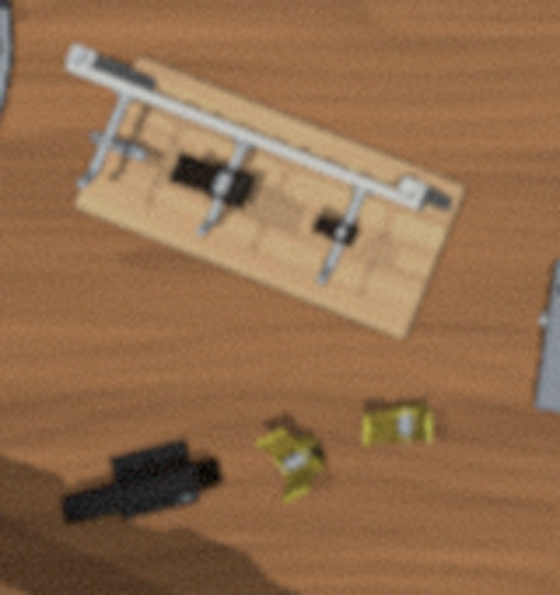

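The pictures show three things on the rail. In the top view:
- The drum key and ring are on the left peg at about (121,211).
- The large black clip is on the middle peg at about (152,222).
- The small black clip is on the right peg at about (187,235).

Two yellow clips stand loose at (173,298) and (205,290), and the black metronome is at (130,308). The one meant is the larger black clip, on the middle peg; in the scene crop it shows at about (411,215). The music stand is at top (350,200). Next I measure the poses.

```bash
cat > b.py <<'E'
from h import *
d=np.load('top0.npy'); v,u=np.mgrid[0:420,0:560]
P=unproj('top',np.c_[u.ravel(),v.ravel()],d.ravel()).reshape(420,560,3); P[d<=0]=np.nan
np.save('Pt.npy',P)
ds=np.load('scene0.npy')
Q=unproj('scene',np.c_[u.ravel(),v.ravel()],ds.ravel()).reshape(420,560,3); Q[ds<=0]=np.nan
np.save('Qs.npy',Q)
print('table z', np.nanmedian(P[330:400,330:400,2]),np.nanstd(P[330:400,330:400,2]), 'scene',np.nanmedian(Q[320:350,220:300,2]))
def rect(A,name):
    r=cv2.minAreaRect(A.astype(np.float32)); b=cv2.boxPoints(r); print(name,len(A),'c',np.round(r[0],1),'sz',np.round(r[1],1),'ang',round(r[2],2)); 
w=P[170:280,90:240].reshape(-1,3)
f=w[(abs(w[:,2]-14)<5)]; 
m=np.zeros((420,560),np.uint8); m[170:280,90:240]=(abs(P[170:280,90:240,2]-14)<5)
m=cv2.morphologyEx(m,cv2.MORPH_OPEN,np.ones((3,3),np.uint8)); rect(P[m>0][:,:2],'foot')
b=w[(w[:,2]>140)&(w[:,2]<180)]; rect(b[:,:2],'bar+'); print(np.percentile(b[:,2],[5,50,95]))
c=w[w[:,2]>180]; print('handles',len(c),c.mean(0),np.nanmax(c[:,2]))
for z0 in (175,185,190,195): 
    k=w[w[:,2]>z0]
    if len(k)>4: rect(k[:,:2],f'z>{z0}')
# scene
q=Q[190:300,340:465].reshape(-1,3); b=q[(q[:,2]>140)&(q[:,2]<180)]; rect(b[:,:2],'scene bar')
f=q[abs(q[:,2]-14)<4]; rect(f[:,:2],'scene foot')
E
python3 b.py
```

```text
table z -0.5039097427371464 2.9656485031641715 scene -0.3163920772788179
foot 2918 c [525.2 305.7] sz [384.1 129.6] ang 68.94
bar+ 866 c [512.6 255.5] sz [268.9  91.1] ang 68.89
[147.47190953 161.33167132 170.36992227]
handles 105 [502.85940901 248.43636287 192.26936733] 208.20944533776552
z>175 125 c [493.3 220.2] sz [130.5  21.8] ang 69.84
z>185 83 c [493.3 220.2] sz [130.5  21.8] ang 69.84
z>190 53 c [507.6 257.6] sz [49.9 21.7] ang 71.53
z>195 39 c [507.6 257.6] sz [49.9 21.6] ang 71.53
scene bar 1381 c [516.4 257.7] sz [267.6 100.9] ang 68.74
scene foot 3160 c [418.5 296.3] sz [278.6 334.2] ang 68.67
```

```bash
cat > c.py <<'E'
from h import *
P=np.load('Pt.npy');Q=np.load('Qs.npy')
def rect(A,name):
    r=cv2.minAreaRect(A.astype(np.float32)); print(name,len(A),'c',np.round(r[0],1),'sz',np.round(r[1],1),'ang',round(r[2],2)); return r
a=np.deg2rad(68.9); ey=np.array([np.cos(a),np.sin(a)]); ex=np.array([np.sin(a),-np.cos(a)])
C=np.array([507.6,257.6])
for nm,X in (('top',P[170:280,90:240]),('scene',Q[180:300,340:465])):
    w=X.reshape(-1,3); w=w[~np.isnan(w[:,0])]
    l=np.c_[(w[:,:2]-C)@ex,(w[:,:2]-C)@ey,w[:,2]]
    for z0,z1 in ((100,147),(8,20),(164,175)):
        k=l[(l[:,2]>z0)&(l[:,2]<z1)&(abs(l[:,0])<90)&(abs(l[:,1])<150)]
        if len(k): print(nm,z0,z1,len(k),'x',np.percentile(k[:,0],[1,50,99]).round(1),'y',np.percentile(k[:,1],[1,50,99]).round(1))
    k=l[(abs(l[:,0])<25)&(abs(l[:,1])<40)&(l[:,2]>172)]
    print(nm,'handles',len(k))
    for z0 in range(172,208,6):
        s=k[(k[:,2]>=z0)&(k[:,2]<z0+6)]
        for sg in (-1,1):
            t=s[s[:,1]*sg>0]
            if len(t): print('  z',z0,'side',sg,len(t),'x',t[:,0].min().round(1),t[:,0].max().round(1),'y',t[:,1].min().round(1),t[:,1].max().round(1))
# neighbours heights
    for yy in (90,-90):
        k=l[(abs(l[:,0])<40)&(abs(l[:,1]-yy)<40)&(l[:,2]>120)]
        print(nm,yy,'xr',k[:,0].min().round(),k[:,0].max().round(),'yr',k[:,1].min().round(),k[:,1].max().round(),'zmax',k[:,2].max().round())
# STAND
print('STAND')
w=P[160:235,285:420].reshape(-1,3); h=w[w[:,2]>150]; rect(h[:,:2],'top>150'); print(h[:,2].max())
h=w[w[:,2]>164]; rect(h[:,:2],'top>164'); 
f=w[(w[:,2]>2)&(w[:,2]<12)]; 
w2=Q[195:290,155:275].reshape(-1,3); h=w2[w2[:,2]>155]; rect(h[:,:2],'scene>155'); print(h[:,2].max())
h=w2[w2[:,2]>166]; rect(h[:,:2],'scene>166');
E
python3 c.py
```

```text
top 100 147 124 x [-13.1   1.2  50.5] y [-134.4   72.4  117.7]
top 8 20 3693 x [-64.5  -7.2  62.9] y [-138.5   -9.3  130.6]
top 164 175 225 x [-38.4  35.1  50.4] y [-132.5   -1.6  132.2]
top handles 100
  z 172 side -1 2 x -4.0 8.8 y -14.0 -13.4
  z 172 side 1 11 x -8.7 9.6 y 10.0 15.3
  z 178 side -1 1 x -9.3 -9.3 y -13.9 -13.9
  z 178 side 1 12 x -11.1 8.0 y 10.7 17.1
  z 184 side -1 1 x -11.2 -11.2 y -17.3 -17.3
  z 184 side 1 20 x -11.7 9.5 y 11.1 22.6
  z 190 side -1 4 x -1.4 10.1 y -20.4 -16.4
  z 190 side 1 12 x -7.9 10.0 y 11.9 20.4
  z 196 side -1 4 x -5.5 5.9 y -23.4 -20.2
  z 196 side 1 15 x -11.8 9.7 y 17.6 25.4
  z 202 side -1 7 x -9.7 8.1 y -24.2 -22.7
  z 202 side 1 10 x -10.1 7.6 y 20.0 23.6
top 90 xr -40.0 40.0 yr 51.0 129.0 zmax 173.0
top -90 xr -39.0 40.0 yr -130.0 -50.0 zmax 189.0
scene 100 147 572 x [-7.9 41.7 55.1] y [-129.9   13.7  136.7]
scene 8 20 3412 x [-62.9   7.1  66.7] y [-130.1    5.   140.5]
scene 164 175 177 x [-35.5  38.4  56.1] y [-128.9   -2.1  135.1]
scene handles 91
  z 172 side -1 12 x -8.6 12.9 y -12.0 -6.3
  z 172 side 1 6 x -3.6 11.3 y 13.4 18.8
  z 178 side -1 9 x -11.7 12.7 y -13.5 -9.3
  z 178 side 1 3 x 2.3 10.9 y 17.4 18.4
  z 184 side -1 11 x -10.6 11.3 y -17.0 -11.2
  z 184 side 1 6 x -0.5 12.2 y 18.0 21.3
  z 190 side -1 10 x -7.0 13.9 y -17.7 -13.2
  z 190 side 1 5 x 0.2 10.7 y 20.0 23.5
  z 196 side -1 15 x -11.1 13.0 y -21.5 -15.6
  z 196 side 1 6 x 2.3 11.7 y 23.6 26.8
  z 202 side -1 3 x -6.4 7.5 y -18.5 -17.8
  z 202 side 1 5 x -6.8 3.6 y 24.8 26.8
scene 90 xr -37.0 40.0 yr 50.0 126.0 zmax 165.0
scene -90 xr -36.0 40.0 yr -128.0 -52.0 zmax 187.0
STAND
top>150 434 c [ 587.8 -232.1] sz [278.2  10.5] ang 81.37
174.54479639746373
top>164 166 c [ 588.8 -229. ] sz [271.9   7.3] ang 81.35
scene>155 454 c [ 592.8 -229.1] sz [279.2  11.9] ang 80.96
173.34601622174696
scene>166 112 c [ 593.3 -226.1] sz [271.1  11.1] ang 80.82
```

Run:
```python
import cv2
a=cv2.imread('pics/scene0.png'); b=cv2.imread('pics/top0.png')
A=cv2.resize(a[190:300,150:280],None,fx=3,fy=3,interpolation=cv2.INTER_CUBIC)
B=cv2.resize(b[150:240,285:415],None,fx=3,fy=3,interpolation=cv2.INTER_CUBIC)
import numpy as np
cv2.imwrite('pics/stand.png',np.vstack([A,B]))
```

```text
(no output)
```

View pics/stand.png

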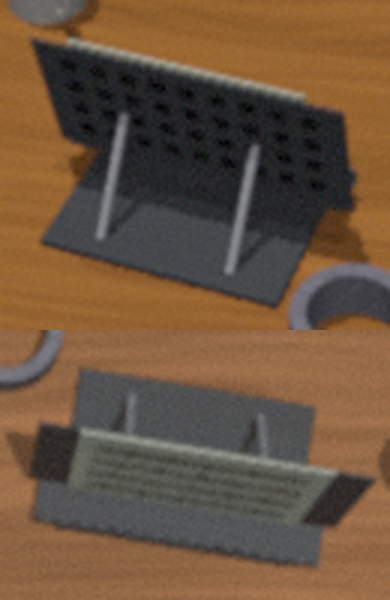

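```bash
cat > d.py <<'E'
from h import *
P=np.load('Pt.npy');Q=np.load('Qs.npy')
b=cv2.imread('pics/top0.png').astype(int)
def fit(w,n):
    for i in range(4):
        c=w.mean(0); U,S,V=np.linalg.svd(w-c,full_matrices=False); nn=V[2]*np.sign(V[2][0]); r=(w-c)@nn; w=w[abs(r)<2.5*max(r.std(),1)]
    print(n,len(w),'c',c.round(1),'n',nn.round(4),'lean',np.arcsin(-nn[2]).round(3),'yaw',np.degrees(np.arctan2(nn[1],nn[0])).round(2),'rms',r.std().round(2)); return c,nn
t=P[160:235,285:420]; col=b[160:235,285:420].sum(2)
e0=np.array([.988,-.155,0])
def sel(w,lo,hi):
    return w[(w[:,2]>lo)&(w[:,2]<hi)&(abs((w[:,:2]-[590,-229])@[.155,.988])<95)]
wt=sel(t.reshape(-1,3),60,160); s=(wt[:,:2]-[590,-229])@[.988,-.155]; wt=wt[abs(s-(wt[:,2]-173)*np.tan(.2))<12]
ws=sel(Q[195:290,155:275].reshape(-1,3),105,162); s=(ws[:,:2]-[590,-229])@[.988,-.155]; ws=ws[abs(s-(ws[:,2]-173)*np.tan(.2))<15]
for n,w,off in (('top front',wt,3),('scene back',ws,-3)):
    c,nn=fit(w,n)
    # place where nominal plane hits z=173 at lateral origin
    yaw=np.radians(-8.9); ex=np.array([np.cos(yaw),np.sin(yaw),0]); nom=np.cos(.2)*ex-np.array([0,0,np.sin(.2)])
    D=w@nom; dm=np.median(D)+off
    # point with s along ex through [590,-229], z=172.7
    p=np.array([590,-229,172.7]); k=(dm-p@nom)/(ex@nom); print('  edge ref pt',(p+k*ex).round(1))
# card white extents along y near top (image top)
white=(col>330)&(t[...,2]>100)
ey=np.array([-np.sin(yaw),np.cos(yaw)])
l=(t[white][:,:2]-[590,-229])@ey; print('white y',np.percentile(l,[0.5,99.5]),white.sum())
w=t[t[...,2]>120]; l=(w[:,:2]-[590,-229])@ey; print('plate y top',np.percentile(l,[.3,99.7]))
w=Q[195:290,155:275].reshape(-1,3);w=w[w[:,2]>120]; l=(w[:,:2]-[590,-229])@ey; print('plate y scene',np.percentile(l,[.3,99.7]))
E
python3 d.py
```

```text
top front 970 c [ 576.7 -228.   112.3] n [ 0.9684 -0.1512 -0.1982] lean 0.199 yaw -8.88 rms 0.87
  edge ref pt [ 592.  -229.3  172.7]
scene back 927 c [ 589.1 -227.5  134.1] n [ 0.9691 -0.1504 -0.1957] lean 0.197 yaw -8.82 rms 1.41
  edge ref pt [ 593.6 -229.6  172.7]
white y [-103.81148294  100.88030988] 205
plate y top [-141.43543472  136.10872575]
plate y scene [-139.07438408  139.51491245]
```

```bash
cat >> h.py <<'E'
def goal_down(phi,lean_R=None):
    x=np.array([np.cos(phi),np.sin(phi),0]); z=np.array([0,0,-1.]); return np.c_[x,np.cross(z,x),z]
def rel(Pg,Rg,P0=None,R0=None):
    o=robot.get_obs()
    if P0 is None: P0=o['tool_pos']
    if R0 is None: q=o['orientation']; R0=R.from_quat([q[1],q[2],q[3],q[0]]).as_matrix()
    return np.round(R0.T@(np.array(Pg)-P0)/1000,4), np.round(R.from_matrix(R0.T@Rg).as_rotvec(),4)
E
python3 - <<'E'
from h import *
print(rel([508.3,258.6,262],goal_down(1.2025)))
print(robot.get_obs()['time_s'])
E
```

```text
(array([-0.1667,  0.3394, -0.0227]), array([ 0.    , -0.0001, -0.0944]))
1.0
```

Request:
{"name": "send_rows", "arguments": {
  "commands": [
    [-0.008,0.016,-0.005,0,0,-0.005,-1],
    [-0.025,0.05,-0.012,0,0,-0.015,-1],
    [-0.042,0.085,-0.02,0,0,-0.025,-1],
    [-0.06,0.12,-0.0227,0,0,-0.035,-1],
    [-0.078,0.155,-0.0227,0,0,-0.045,-1],
    [-0.095,0.19,-0.0227,0,0,-0.055,-1],
    [-0.112,0.225,-0.0227,0,0,-0.065,-1],
    [-0.13,0.26,-0.0227,0,0,-0.075,-1],
    [-0.147,0.295,-0.0227,0,0,-0.085,-1],
    [-0.16,0.325,-0.0227,0,0,-0.0944,-1],
    [-0.1667,0.3394,-0.0227,0,0,-0.0944,-1],
    [-0.1667,0.3394,-0.0227,0,0,-0.0944,-1]
  ]
}}

```text
time_s: 2.2
tool_pos: [510.0, 255.7, 262.1]
orientation: [0.001, 0.826, 0.564, 0.0]
wrist_force: [-0.6, -0.1, -0.1]
grip_width: 85.3
```

Run:
```python
from h import *
for n in ['scene','top']:
    p,d=vision.read_camera(n); np.save(n+'1.npy',d)
    g=proj(n,[[508.3,258.6,203],[508.3,258.6,159]]); print(n,g)
    if n=='scene': a=p[120:260,350:470]
    else: b=p[160:300,100:220]
cv2.imwrite('pics/al1.png',cv2.resize(np.hstack([a,b]),None,fx=3.3,fy=3.3,interpolation=cv2.INTER_CUBIC))
o=robot.get_obs(); print(o['tool_pos'],o['orientation'],o['qpos'].round(2))
print(rel([508.3,258.6,182],goal_down(1.2025)))
```

```text
scene [[413.53040546 203.89931991]
 [410.15604409 217.39006997]]
top [[148.22146614 220.25904214]
 [152.87087658 221.56530368]]
[507.9332441  259.07557811 261.93518764] [-3.22475137e-04  8.24716881e-01  5.65545720e-01 -3.75198531e-05] [-0.66  0.3   0.13  1.71 -0.04  1.14  0.68]
(array([-0.0003,  0.0006,  0.0799]), array([-0.0006, -0.0003, -0.0003]))
```

View pics/al1.png

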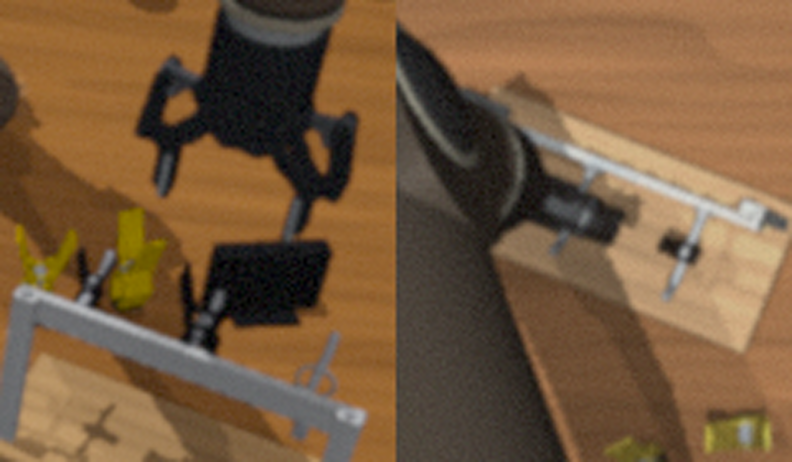

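Request:
{"name": "send_rows", "arguments": {
  "commands": [
    [0,0,0.01,0,0,0,-1],
    [0,0,0.025,0,0,0,-1],
    [0,0,0.04,0,0,0,-1],
    [0,0,0.055,0,0,0,-1],
    [0,0,0.07,0,0,0,-1],
    [0,0,0.08,0,0,0,-1],
    [0,0,0.08,0,0,0,-1],
    [0,0,0.08,0,0,0,-1]
  ]
}}

```text
time_s: 3.1
tool_pos: [508.1, 259.1, 182.0]
orientation: [-0.0, 0.824, 0.566, -0.0]
wrist_force: [-0.4, 0.2, 0.6]
grip_width: 85.7
```

Run:
```python
from h import *
for n in ['scene','top']:
    p,d=vision.read_camera(n); np.save(n+'2.npy',d)
    if n=='scene': a=p[120:260,350:470]
    else: b=p[160:300,100:220]
cv2.imwrite('pics/al2.png',cv2.resize(np.hstack([a,b]),None,fx=3.3,fy=3.3,interpolation=cv2.INTER_CUBIC))
o=robot.get_obs(); print(o['tool_pos'],o['orientation'],o['wrist_force'],o['time_s'])
```

```text
[508.60336125 259.0215105  182.70792006] [-8.85199438e-06  8.24561173e-01  5.65772469e-01  6.21148943e-04] [-0.30680755  0.12594149  0.13514219] 3.2
```

View pics/al2.png

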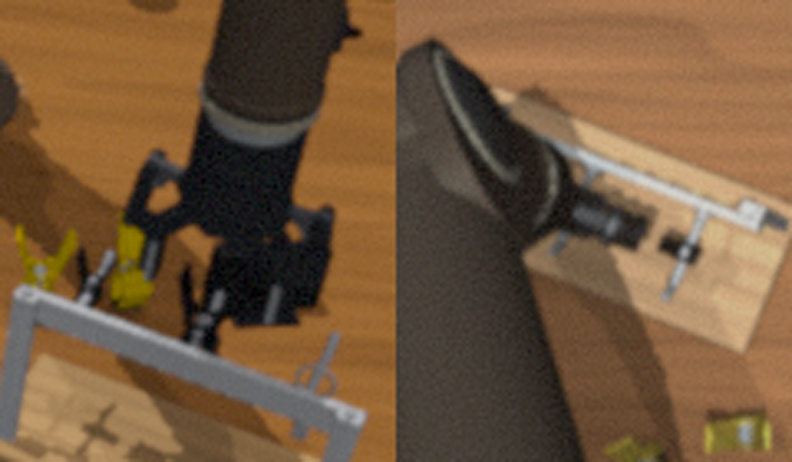

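Run:
```python
from h import *
p=cv2.imread('pics/scene0.png').astype(int)
d=np.load('scene2.npy'); v,u=np.mgrid[0:420,0:560]
Q=unproj('scene',np.c_[u.ravel(),v.ravel()],d.ravel()).reshape(420,560,3); Q[d<=0]=np.nan
Q0=np.load('Qs.npy')
y=(p[...,0]<70)&(p[...,2]>110)&(p[...,1]>110)&(u>340)&(u<420)&(v>170)&(v<220)
for lo,hi in((340,379),(379,420)):
    m=y&(u>=lo)&(u<hi); w=Q0[m]; print(len(w),np.nanpercentile(w,[5,50,95],axis=0).round(0).tolist(), 'now',np.nanmedian(Q[m],axis=0).round(0))
C=np.array([508.3,258.6]);a=np.deg2rad(68.9); ey=np.array([np.cos(a),np.sin(a)]); ex=np.array([np.sin(a),-np.cos(a)])
w=Q[120:260,350:470].reshape(-1,3); w=w[~np.isnan(w[:,0])]; l=np.c_[(w[:,:2]-C)@ex,(w[:,:2]-C)@ey,w[:,2]]
k=l[(abs(l[:,0])<22)&(abs(l[:,1])<70)&(l[:,2]>172)&(l[:,2]<215)]
for z in range(172,215,6):
    s=k[(k[:,2]>=z)&(k[:,2]<z+6)]; print(z,np.histogram(s[:,1],bins=np.arange(-64,65,4))[0])
```

```text
56 [[218.0, 121.0, -1.0], [334.0, 150.0, 57.0], [349.0, 178.0, 90.0]] now [336. 150.  55.]
161 [[285.0, 212.0, 29.0], [301.0, 224.0, 60.0], [328.0, 240.0, 90.0]] now [317. 218.  67.]
172 [0 0 0 0 0 0 0 0 0 0 0 0 3 4 0 0 0 0 0 1 3 0 0 0 0 0 0 0 0 0 0 0]
178 [0 0 0 0 0 0 0 0 0 0 0 0 8 3 0 0 0 0 0 2 0 0 0 0 0 0 0 0 0 0 0 0]
184 [0 0 0 0 1 2 0 0 0 0 0 3 6 0 0 0 0 0 0 0 4 1 0 0 0 0 0 0 1 0 0 0]
190 [0 0 0 1 2 5 0 0 0 0 0 7 4 0 0 0 0 0 0 0 1 4 0 0 0 0 0 4 3 2 0 0]
196 [ 0  0  1  4  2  8  0  0  0  0  4 10  0  0  0  0  0  0  0  0  0  5  1  0
  0  0  0  3  4  3  4  0]
202 [0 0 1 1 3 6 0 0 0 0 3 2 0 0 0 0 0 0 0 0 0 3 3 0 0 0 1 2 4 3 3 0]
208 [0 0 4 3 4 8 0 0 0 0 0 0 0 0 0 0 0 0 0 0 0 0 0 0 0 0 0 1 4 4 3 0]
214 [0 0 0 1 1 0 0 0 0 0 0 0 0 0 0 0 0 0 0 0 0 0 0 0 0 0 0 1 2 0 1 0]
```

The two fingers straddle the black clip's handles evenly: the pads are about 42 mm either side and the handles 23 mm. The yellow clips lie well behind and below. I close now.

Request:
{"name": "send_rows", "arguments": {
  "commands": [
    [0,0,0,0,0,0,0],
    [0,0,0,0,0,0,0.3],
    [0,0,0,0,0,0,1],
    [0,0,0,0,0,0,1],
    [0,0,0,0,0,0,1],
    [0,0,0,0,0,0,1],
    [0,0,0,0,0,0,1],
    [0,0,0,0,0,0,1],
    [0,0,0,0,0,0,1],
    [0,0,0,0,0,0,1]
  ],
  "squeeze": 60
}}

```text
time_s: 4.2
tool_pos: [510.1, 258.9, 186.1]
orientation: [0.0, 0.825, 0.565, 0.003]
wrist_force: [-5.3, -4.4, 26.1]
grip_width: 19.5
```

Run:
```python
from h import *
for n in ['scene','top']:
    p,d=vision.read_camera(n); np.save(n+'3.npy',d)
    if n=='scene': a=p[120:260,350:470]
    else: b=p[160:300,100:220]
cv2.imwrite('pics/al3.png',cv2.resize(np.hstack([a,b]),None,fx=3.3,fy=3.3,interpolation=cv2.INTER_CUBIC))
o=robot.get_obs(); print(o['tool_pos'],o['orientation'],o['wrist_force'],o['wrist_torque'],o['grip_width'])
```

```text
[510.15231011 258.84631532 186.11404695] [2.47567824e-04 8.24839248e-01 5.65360624e-01 2.74190515e-03] [-5.24315302 -3.22449161 26.06483524] [-0.99241652  1.31114463 -0.02128902] 19.514556069845874
```

View pics/al3.png

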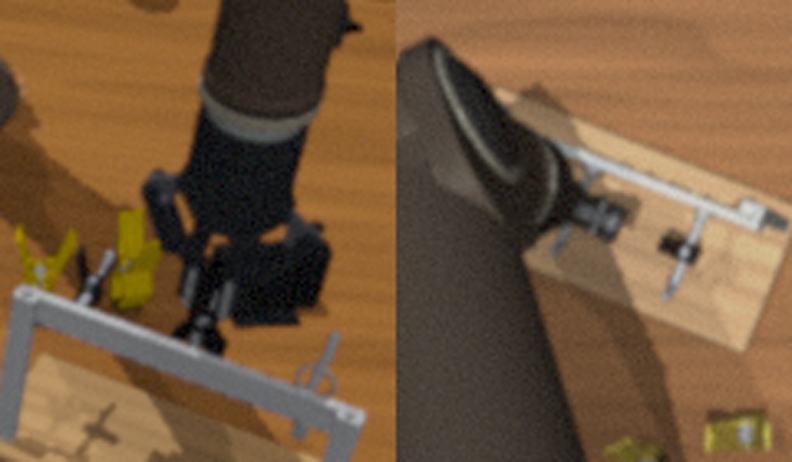

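Request:
{"name": "send_rows", "arguments": {
  "commands": [
    [0,0,-0.003,0,0,0,1],
    [0,0,-0.006,0,0,0,1],
    [0,0,-0.012,0,0,0,1],
    [0,0,-0.02,0,0,0,1],
    [0,0,-0.03,0,0,0,1],
    [0,0,-0.04,0,0,0,1],
    [0,0,-0.05,0,0,0,1],
    [0,0,-0.06,0,0,0,1],
    [0,0,-0.07,0,0,0,1],
    [0,0,-0.08,0,0,0,1],
    [0,0,-0.09,0,0,0,1],
    [0,0,-0.1,0,0,0,1]
  ]
}}

```text
time_s: 5.5
tool_pos: [508.3, 258.5, 282.8]
orientation: [-0.0, 0.825, 0.566, 0.0]
wrist_force: [0.6, 0.1, -0.4]
grip_width: 19.4
```

Run:
```python
from h import *
for n in ['scene','top']:
    p,d=vision.read_camera(n); np.save(n+'4.npy',d); cv2.imwrite(f'pics/{n}4.png',p)
    if n=='scene': a=p[100:240,350:470]
    else: b=p[160:300,100:220]
cv2.imwrite('pics/al4.png',cv2.resize(np.hstack([a,b]),None,fx=3.3,fy=3.3,interpolation=cv2.INTER_CUBIC))
o=robot.get_obs(); print(o['tool_pos'],o['orientation'],o['wrist_force'],o['wrist_torque'],o['grip_width'],o['time_s'])
```

```text
[508.97819304 258.8900528  283.69293986] [4.98143962e-05 8.24653398e-01 5.65636948e-01 1.27073870e-03] [-0.51773547  0.26360368 -1.30698606] [-0.02351443  0.02671788  0.05014724] 19.527779656349786 5.6
```

View pics/al4.png

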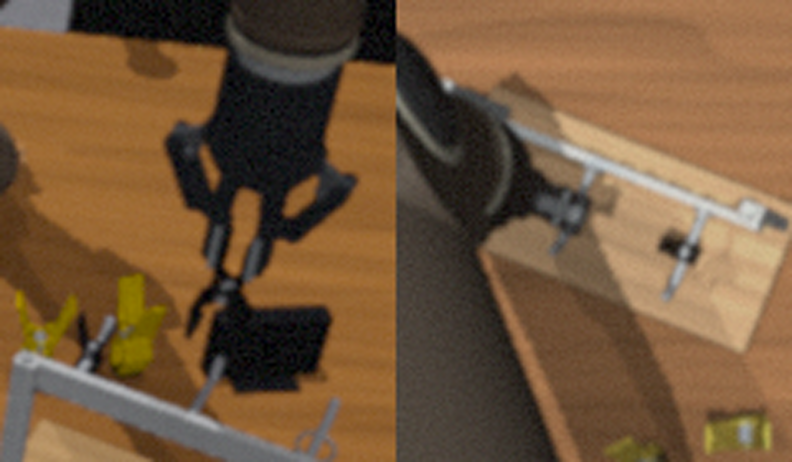

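```bash
cat > m.py <<'E'
from h import *
import sys
def pts(n,f,box):
    d=np.load(f); v,u=np.mgrid[0:420,0:560]
    Q=unproj(n,np.c_[u.ravel(),v.ravel()],d.ravel()); Q=Q[d.ravel()>0]
    o=robot.get_obs(); q=o['orientation']; R0=R.from_quat([q[1],q[2],q[3],q[0]]).as_matrix()
    l=(Q-o['tool_pos'])@R0
    return l[(abs(l[:,0])<35)&(abs(l[:,1])<22)&(l[:,2]>-15)&(l[:,2]<90)]
if __name__=='__main__':
  for n in('scene','top'):
    k=pts(n,n+sys.argv[1]+'.npy',0); print(n,len(k))
    for z in range(-10,90,5):
        s=k[(k[:,2]>=z)&(k[:,2]<z+5)]
        for sg in (-1,1):
            t=s[s[:,0]*sg>0]
            if len(t): print(z,sg,len(t),'x',t[:,0].min().round(1),t[:,0].max().round(1),'y',t[:,1].min().round(1),t[:,1].max().round(1))
E
python3 m.py 4
```

```text
scene 365
-10 -1 13 x -21.9 -6.6 y 3.5 13.1
-10 1 15 x 8.3 24.2 y -9.0 12.6
-5 -1 15 x -20.1 -6.0 y -7.3 12.6
-5 1 16 x 8.2 23.6 y 0.3 16.5
0 -1 12 x -20.6 -5.7 y -1.0 14.0
0 1 7 x 7.7 21.9 y 5.9 11.8
5 -1 7 x -15.1 -5.6 y -3.5 13.9
5 1 7 x 8.2 18.4 y 2.0 12.9
10 -1 5 x -9.9 -6.0 y -2.2 9.4
10 1 3 x 8.1 16.3 y -0.2 9.5
15 -1 7 x -9.7 -4.0 y -7.9 7.8
15 1 6 x 5.8 10.6 y -0.9 10.9
20 -1 14 x -10.1 -0.2 y -13.6 12.0
20 1 11 x 0.4 10.8 y -12.1 13.2
25 -1 15 x -10.4 -0.0 y -11.3 11.8
25 1 11 x 0.0 6.4 y -14.9 14.2
30 -1 6 x -9.4 -0.2 y 4.2 13.2
30 1 12 x 2.3 9.9 y -11.3 13.4
35 -1 14 x -14.6 -5.0 y -15.9 13.6
35 1 20 x 2.0 16.8 y -12.9 15.1
40 -1 14 x -19.5 -14.2 y -13.5 13.0
40 1 20 x 7.7 17.7 y -12.2 11.4
45 -1 5 x -21.2 -17.5 y -7.7 12.1
45 1 11 x 14.8 20.2 y -12.4 12.2
50 -1 3 x -18.4 -16.7 y 3.4 12.8
50 1 7 x 16.3 19.8 y -8.5 11.6
55 -1 6 x -20.1 -16.5 y -7.2 12.1
55 1 4 x 15.5 19.0 y -0.0 11.7
60 -1 6 x -20.4 -15.0 y -5.9 12.9
60 1 3 x 16.2 18.5 y 3.5 12.7
65 -1 16 x -19.0 -13.2 y -16.3 11.7
65 1 10 x 11.2 18.7 y -9.6 12.4
70 -1 2 x -20.6 -18.4 y 7.1 7.8
70 1 6 x 12.4 18.8 y -8.1 12.4
75 1 2 x 16.7 17.9 y -6.6 5.5
top 7
-5 -1 3 x -18.1 -17.2 y 7.5 10.3
5 -1 1 x -17.2 -17.2 y 8.1 8.1
10 -1 1 x -13.6 -13.6 y -11.9 -11.9
25 -1 1 x -10.6 -10.6 y -14.6 -14.6
30 -1 1 x -8.1 -8.1 y -15.5 -15.5
```

```bash
cat >> h.py <<'E'
CO=np.array([592.5,-231.,172.7]); YA=np.radians(-8.85)
_ex=np.array([np.cos(YA),np.sin(YA),0]); ZC=np.sin(.2)*_ex+np.array([0,0,np.cos(.2)]); XC=np.cos(.2)*_ex-np.array([0,0,np.sin(.2)])
RC=np.c_[XC,np.cross(-ZC,XC),-ZC]
E
python3 - <<'E'
from h import *
o=robot.get_obs(); q=o['orientation']
# commanded pose ~ (508.3,258.6,282), phi 1.2025
print(rel(CO+ZC*137,RC,np.array([508.3,258.6,282.]),goal_down(1.2025)), rel(CO+ZC*137,RC))
E
```

```text
(array([-0.4207,  0.2814, -0.025 ]), array([ 0.1357, -0.1683,  1.3521])) (array([-0.4211,  0.281 , -0.0237]), array([ 0.1356, -0.171 ,  1.3521]))
```

Request:
{"name": "send_rows", "arguments": {
  "commands": [
    [-0.004,0.003,-0.003,0.001,-0.002,0.014,1],
    [-0.017,0.011,-0.008,0.005,-0.007,0.054,1],
    [-0.038,0.025,-0.015,0.012,-0.015,0.122,1],
    [-0.059,0.039,-0.02,0.019,-0.024,0.189,1],
    [-0.08,0.053,-0.025,0.026,-0.032,0.257,1],
    [-0.101,0.068,-0.025,0.033,-0.04,0.325,1],
    [-0.122,0.082,-0.025,0.039,-0.049,0.392,1],
    [-0.143,0.096,-0.025,0.046,-0.057,0.46,1],
    [-0.164,0.11,-0.025,0.053,-0.066,0.527,1],
    [-0.185,0.124,-0.025,0.06,-0.074,0.595,1],
    [-0.202,0.135,-0.025,0.065,-0.081,0.649,1],
    [-0.21,0.141,-0.025,0.068,-0.084,0.676,1]
  ]
}}

```text
time_s: 6.8
tool_pos: [564.6, 9.0, 306.8]
orientation: [-0.004, 0.965, 0.257, -0.053]
wrist_force: [-0.9, -0.3, -1.0]
grip_width: 19.6
```

Run:
```python
from h import *
o=robot.get_obs(); print(o['tool_pos'],o['qpos'].round(2),o['grip_width'],o['time_s'])
T0=goal_down(1.2025); R1=T0@R.from_rotvec([.068,-.084,.676]).as_matrix(); P1=np.array([508.3,258.6,282.])+T0@[-210,141,-25]
print(P1,rel(CO+ZC*137,RC,P1,R1), rel(CO+ZC*137,RC))
```

```text
[564.64593076   9.00343946 306.84166797] [-0.39  0.33  0.37  1.59 -0.1   1.35  0.52] 19.569359395902957 6.8
[564.23926078  11.91842569 307.        ] (array([-0.0764,  0.2414, -0.0009]), array([ 0.0676, -0.0841,  0.6762])) (array([-0.0738,  0.2391, -0.001 ]), array([ 0.0678, -0.0835,  0.6699]))
```

Request:
{"name": "send_rows", "arguments": {
  "commands": [
    [-0.003,0.01,0,0.003,-0.003,0.027,1],
    [-0.01,0.03,0,0.008,-0.01,0.085,1],
    [-0.018,0.055,0,0.016,-0.02,0.16,1],
    [-0.026,0.08,0,0.023,-0.029,0.23,1],
    [-0.034,0.105,0,0.03,-0.037,0.3,1],
    [-0.042,0.13,0,0.037,-0.046,0.37,1],
    [-0.05,0.155,0,0.044,-0.055,0.44,1],
    [-0.057,0.18,0,0.051,-0.063,0.51,1],
    [-0.065,0.205,0,0.058,-0.072,0.58,1],
    [-0.072,0.226,-0.001,0.064,-0.08,0.64,1],
    [-0.0764,0.2414,-0.001,0.0676,-0.0841,0.6762,1],
    [-0.0764,0.2414,-0.001,0.0676,-0.0841,0.6762,1]
  ]
}}

```text
time_s: 8.0
tool_pos: [618.8, -238.6, 306.3]
orientation: [-0.007, 0.992, -0.08, -0.1]
wrist_force: [0.5, 0.2, -1.0]
grip_width: 19.5
```

```bash
python3 - <<'E'
from h import *
for n in ['scene','top']:
    p,d=vision.read_camera(n); np.save(n+'5.npy',d); cv2.imwrite(f'pics/{n}5.png',p)
    if n=='scene': a=p[130:290,140:290]
    else: b=p[130:290,275:425]
cv2.imwrite('pics/al5.png',cv2.resize(np.hstack([a,b]),None,fx=2.66,fy=2.66,interpolation=cv2.INTER_CUBIC))
o=robot.get_obs(); print(o['tool_pos'],o['qpos'].round(2),o['wrist_force'],o['grip_width'],o['time_s'])
print(rel(CO+ZC*137,RC))
E
python3 m.py 5
```

```text
[ 619.32266799 -235.41309888  306.57765319] [-0.05  0.61  0.57  1.24 -0.25  1.57  0.34] [0.12609744 0.34369675 0.48021671] 19.300960472923336 8.1
(array([-0.    , -0.0002, -0.0004]), array([-0.0003,  0.0006, -0.0005]))
scene 397
-10 -1 11 x -17.6 -4.9 y -11.3 0.3
-10 1 14 x 11.9 25.5 y -9.8 9.5
-5 -1 10 x -13.3 -4.5 y -11.9 0.2
-5 1 18 x 8.8 25.2 y -12.4 7.5
0 -1 7 x -8.2 -5.3 y -10.6 -2.2
0 1 10 x 12.1 23.0 y -11.7 8.7
5 -1 4 x -10.1 -5.6 y -10.3 -4.2
5 1 2 x 15.4 18.8 y -6.6 -5.6
10 -1 7 x -10.7 -6.3 y -11.4 -0.9
10 1 5 x 6.2 11.7 y -9.9 -6.3
15 -1 9 x -8.3 -0.7 y -10.8 -3.4
15 1 11 x 5.3 13.0 y -12.7 9.0
20 -1 6 x -9.7 -4.8 y -12.2 -1.8
20 1 12 x 7.1 12.7 y -12.5 7.0
25 -1 6 x -9.4 -0.9 y -11.5 -3.6
25 1 11 x 0.2 11.1 y -14.4 7.5
30 -1 3 x -7.3 -2.1 y -12.9 -11.2
30 1 18 x 7.0 14.4 y -14.4 10.9
35 -1 4 x -13.8 -8.8 y -13.7 -6.9
35 1 35 x 1.6 18.7 y -14.3 11.5
40 -1 3 x -18.0 -14.2 y -13.5 3.0
40 1 29 x 8.4 22.3 y -14.4 10.5
45 -1 5 x -21.5 -14.8 y -14.9 -6.3
45 1 23 x 14.6 22.3 y -14.7 10.2
50 -1 4 x -19.7 -13.3 y -14.9 -5.0
50 1 14 x 17.8 22.2 y -13.9 11.1
55 -1 10 x -17.2 -13.2 y -13.6 -0.2
55 1 14 x 16.7 22.4 y -13.9 12.7
60 -1 9 x -17.9 -12.0 y -13.1 -1.7
60 1 10 x 17.3 20.7 y -14.0 7.5
65 -1 10 x -20.0 -12.6 y -14.5 -2.9
65 1 16 x 12.0 21.7 y -15.1 12.6
70 -1 3 x -15.6 -14.3 y -14.3 1.2
70 1 10 x 11.0 19.1 y -11.9 10.4
75 -1 1 x -16.5 -16.5 y -2.9 -2.9
75 1 2 x 15.3 17.2 y -5.4 3.6
top 0
```

View pics/al5.png

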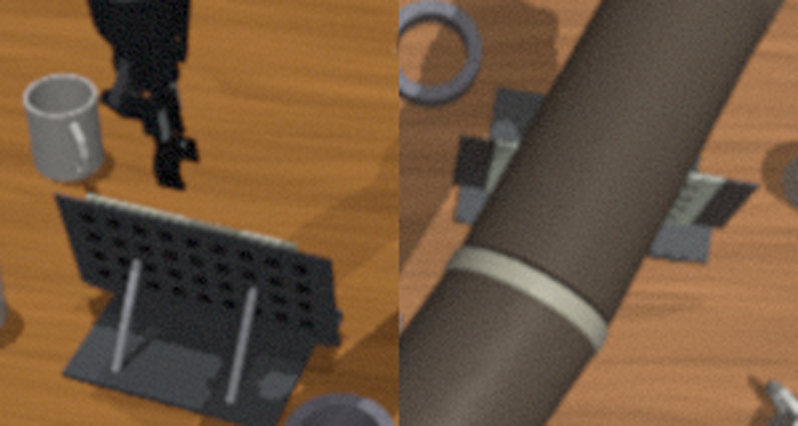

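Request:
{"name": "send_rows", "arguments": {
  "commands": [
    [0,0,0.005,0,0,0,1],
    [0,0,0.015,0,0,0,1],
    [0,0,0.027,0,0,0,1],
    [0,0,0.039,0,0,0,1],
    [0,0,0.049,0,0,0,1],
    [0,0,0.056,0,0,0,1],
    [0,0,0.056,0,0,0,1],
    [0,0,0.056,0,0,0,1],
    [0,0,0.056,0,0,0,1]
  ]
}}

```text
time_s: 9.0
tool_pos: [608.7, -233.8, 252.7]
orientation: [-0.008, 0.992, -0.077, -0.099]
wrist_force: [-0.5, -0.0, -0.2]
grip_width: 19.7
```

```bash
cat > see.py <<'E'
from h import *
import sys
k=sys.argv[1]
p,d=vision.read_camera('scene'); np.save('scene'+k+'.npy',d); cv2.imwrite(f'pics/scene{k}.png',p)
a=p[160:260,150:280]
cv2.imwrite(f'pics/al{k}.png',cv2.resize(a,None,fx=6,fy=6,interpolation=cv2.INTER_CUBIC))
o=robot.get_obs(); print(o['tool_pos'],o['qpos'].round(2),o['wrist_force'],o['grip_width'],o['time_s'])
print(rel(CO+ZC*57,RC))
v,u=np.mgrid[0:420,0:560]
Q=unproj('scene',np.c_[u.ravel(),v.ravel()],d.ravel())[d.ravel()>0]
c=(Q-CO)@np.c_[XC,np.cross(ZC,XC),ZC]
c=c[(abs(c[:,0])<35)&(abs(c[:,1])<150)]
m=c[(abs(c[:,1])<18)]
for z in range(-50,70,5):
    s=m[(m[:,2]>=z)&(m[:,2]<z+5)]
    if len(s): print(z,len(s),'x hist(-30..30,4)',np.histogram(s[:,0],bins=np.arange(-32,33,4))[0],'y',s[:,1].min().round(1),s[:,1].max().round(1))
s=c[(abs(c[:,1])>30)&(abs(c[:,1])<95)&(c[:,2]>-60)]; 
print('plate back x med (exp 3)',np.median(s[s[:,2]<-8][:,0]).round(2),'top z',np.percentile(s[:,2],[98,99.5]).round(1))
E
python3 see.py 6
```

```text
[ 608.66344797 -233.76090791  252.66388293] [-0.06  0.62  0.56  1.36 -0.26  1.45  0.35] [ 1.03368517 -0.10677509 -0.16482871] 19.407914037762684 9.05
(array([-0.0002, -0.0002,  0.0246]), array([ 0.0001, -0.001 , -0.0002]))
-50 12 x hist(-30..30,4) [0 0 0 0 0 0 0 0 8 4 0 0 0 0 0 0] y -15.4 16.2
-45 16 x hist(-30..30,4) [0 0 0 0 0 0 0 0 8 8 0 0 0 0 0 0] y -14.0 16.9
-40 13 x hist(-30..30,4) [0 0 0 0 0 0 0 0 6 7 0 0 0 0 0 0] y -17.2 16.6
-35 20 x hist(-30..30,4) [ 0  0  0  0  0  0  0  0 10 10  0  0  0  0  0  0] y -17.6 15.5
-30 11 x hist(-30..30,4) [0 0 0 0 0 0 0 0 6 5 0 0 0 0 0 0] y -14.3 14.4
-25 14 x hist(-30..30,4) [0 0 0 0 0 0 0 0 7 7 0 0 0 0 0 0] y -16.2 13.4
-20 16 x hist(-30..30,4) [0 0 0 0 0 0 0 0 8 8 0 0 0 0 0 0] y -15.8 15.6
-15 8 x hist(-30..30,4) [0 0 0 0 0 0 0 1 3 4 0 0 0 0 0 0] y -7.8 15.7
-10 6 x hist(-30..30,4) [0 0 0 0 0 0 0 2 3 1 0 0 0 0 0 0] y 10.0 17.6
-5 3 x hist(-30..30,4) [0 0 0 0 0 0 0 1 2 0 0 0 0 0 0 0] y 10.9 16.5
0 1 x hist(-30..30,4) [0 0 0 0 0 0 0 0 0 0 0 1 0 0 0 0] y 5.2 5.2
5 6 x hist(-30..30,4) [0 0 0 1 1 0 0 0 0 0 0 0 4 0 0 0] y -5.5 15.5
10 18 x hist(-
[... 269 characters left out ...]
 y -5.8 16.5
30 15 x hist(-30..30,4) [ 0  0  0  1  1  0  0  0  0  0  0  0  3 10  0  0] y -7.8 17.8
35 29 x hist(-30..30,4) [ 0  0  0  2  0  0  0  0  0  0  1  9 12  5  0  0] y -7.7 17.5
40 36 x hist(-30..30,4) [ 0  0  0  0  4  1  0  0  1  2  8 13  6  1  0  0] y -9.7 17.4
45 33 x hist(-30..30,4) [ 0  0  0  0  0  2  1  1  3  7 13  6  0  0  0  0] y -7.1 17.2
50 7 x hist(-30..30,4) [0 0 0 0 0 1 0 1 0 1 4 0 0 0 0 0] y -0.2 14.6
55 18 x hist(-30..30,4) [0 0 0 0 0 3 2 2 3 2 6 0 0 0 0 0] y -4.8 15.6
60 19 x hist(-30..30,4) [ 0  0  0  0  0  0  3  1  2  0 10  3  0  0  0  0] y -6.1 15.3
65 15 x hist(-30..30,4) [0 0 0 0 0 3 6 0 0 0 6 0 0 0 0 0] y 4.8 14.8
plate back x med (exp 3) 3.81 top z [472.1 473.1]
```

View pics/al6.png

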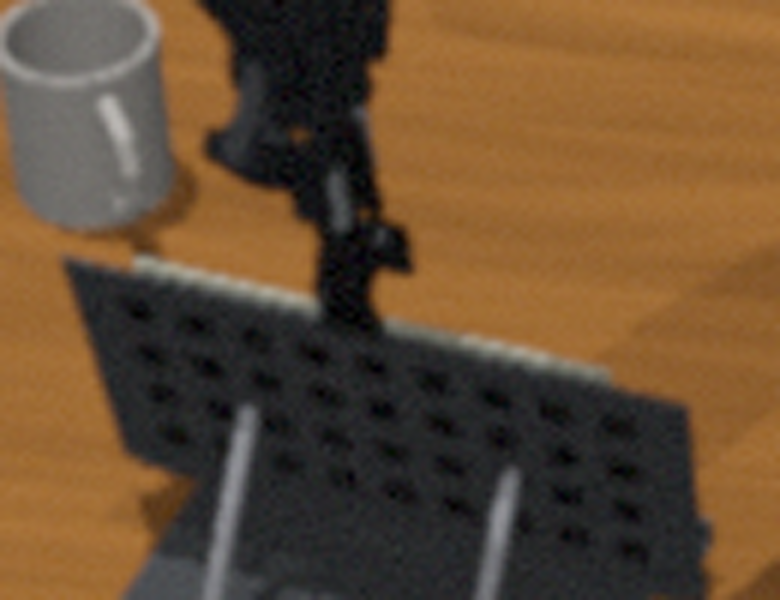

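Run:
```python
from h import *
YC=np.cross(ZC,XC)
def pr(x,y,z): return ((proj('scene',CO+XC*x+YC*y+ZC*z)[0]-[150,160])*6).round(0)
print('ends',pr(0,-105,0),pr(0,105,0),'mid',pr(0,0,0),'plate',pr(3,-140,-5),pr(3,140,-5))
for x in (17,):
  for y in (-13,13): print('rear jaw',y,pr(x+3.5,y,7))
```

```text
ends [125. 249.] [600. 363.] mid [359. 305.] plate [ 49. 244.] [680. 395.]
rear jaw -13 [307. 325.]
rear jaw 13 [367. 340.]
```

Request:
{"name": "send_rows", "arguments": {
  "commands": [
    [0,0,0.003,0,0,0,1],
    [0,0,0.007,0,0,0,1],
    [0,0,0.012,0,0,0,1],
    [0,0,0.017,0,0,0,1],
    [0,0,0.021,0,0,0,1],
    [0,0,0.0245,0,0,0,1],
    [0,0,0.0245,0,0,0,1],
    [0,0,0.0245,0,0,0,1],
    [0,0,0.0245,0,0,0,1],
    [0,0,0.0245,0,0,0,1]
  ]
}}

```text
time_s: 10.05
tool_pos: [603.7, -232.9, 228.4]
orientation: [-0.008, 0.992, -0.077, -0.099]
wrist_force: [0.3, 0.2, -1.0]
grip_width: 18.9
```

```bash
python3 see.py 7
```

```text
[ 603.66118422 -232.83256775  228.30823757] [-0.06  0.62  0.56  1.4  -0.26  1.4   0.36] [ 0.47314774  0.44075871 -0.70824771] 19.4792105975051 10.1
(array([-0.    , -0.0001, -0.0003]), array([-0.    , -0.0004, -0.0001]))
-50 13 x hist(-30..30,4) [0 0 0 0 0 0 0 0 4 9 0 0 0 0 0 0] y -15.0 11.7
-45 14 x hist(-30..30,4) [0 0 0 0 0 0 0 0 5 9 0 0 0 0 0 0] y -16.4 18.0
-40 8 x hist(-30..30,4) [0 0 0 0 0 0 0 0 4 4 0 0 0 0 0 0] y -13.4 16.7
-35 3 x hist(-30..30,4) [0 0 0 0 0 0 0 0 0 3 0 0 0 0 0 0] y -17.8 17.2
-30 4 x hist(-30..30,4) [0 0 0 0 0 0 0 0 1 3 0 0 0 0 0 0] y -17.8 17.2
-25 4 x hist(-30..30,4) [0 0 0 0 0 0 0 0 3 1 0 0 0 0 0 0] y 11.8 17.5
-20 11 x hist(-30..30,4) [0 0 0 1 0 0 0 0 2 2 0 1 5 0 0 0] y -7.0 16.6
-15 22 x hist(-30..30,4) [0 0 0 2 5 0 0 2 4 1 0 0 6 2 0 0] y -4.0 17.3
-10 29 x hist(-30..30,4) [ 0  0  1  3  4  1  1  3  1  0  0  0 12  3  0  0] y -5.7 17.1
-5 17 x hist(-30..30,4) [0 0 0 5 1 0 0 0 4 0 0 0 5 2 0 0] y -17.8 16.8
0 17 x hist(-30..30,4) [0 0 0 3 3 0 0 0 0 0 0 0 6 5 0 0] y -6.8 17.6
5 22 x hist(-30..30,4) [ 0  0  0  2  1  0  0  0  0  0  0  1 12  6  0  0] y -8.4 16.
[... 235 characters left out ...]
8.7 17.2
25 12 x hist(-30..30,4) [0 0 0 0 1 0 2 2 1 3 3 0 0 0 0 0] y -5.5 17.2
30 19 x hist(-30..30,4) [ 0  0  0  0  0  1  3  1  1  3 10  0  0  0  0  0] y -5.5 17.6
35 13 x hist(-30..30,4) [0 0 0 0 0 0 3 1 0 3 4 2 0 0 0 0] y 3.9 16.5
40 13 x hist(-30..30,4) [0 0 0 0 0 1 6 1 0 0 3 2 0 0 0 0] y -3.4 13.7
45 8 x hist(-30..30,4) [0 0 0 0 0 1 4 0 0 0 2 1 0 0 0 0] y 5.6 15.6
50 14 x hist(-30..30,4) [0 0 0 0 0 0 5 1 0 0 3 0 3 2 0 0] y 4.9 14.8
55 17 x hist(-30..30,4) [0 0 0 0 1 1 5 0 0 0 1 2 3 4 0 0] y -5.0 13.0
60 25 x hist(-30..30,4) [0 0 0 1 1 2 6 0 0 0 2 4 1 4 4 0] y -5.6 15.1
65 19 x hist(-30..30,4) [0 0 0 0 0 1 2 1 0 0 1 1 4 5 4 0] y -4.5 14.1
plate back x med (exp 3) 3.79 top z [449.  450.5]
```

View pics/al7.png

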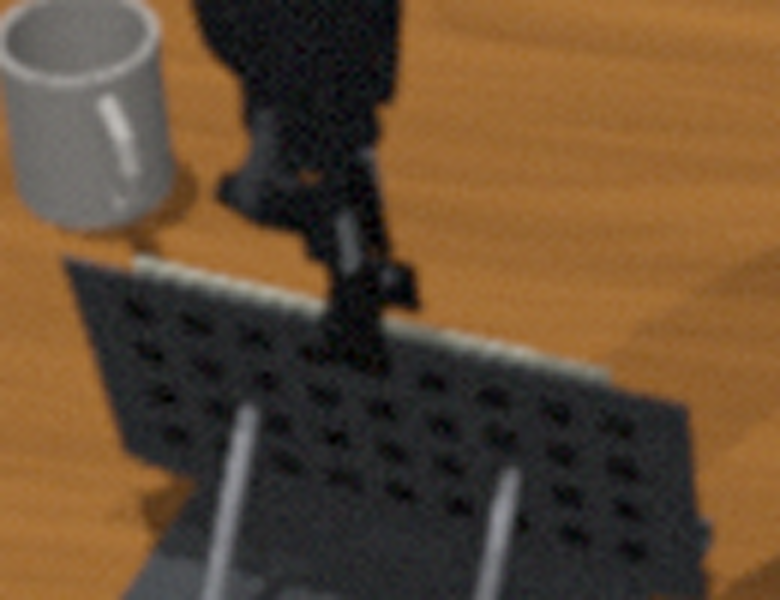

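View pics/scene7.png

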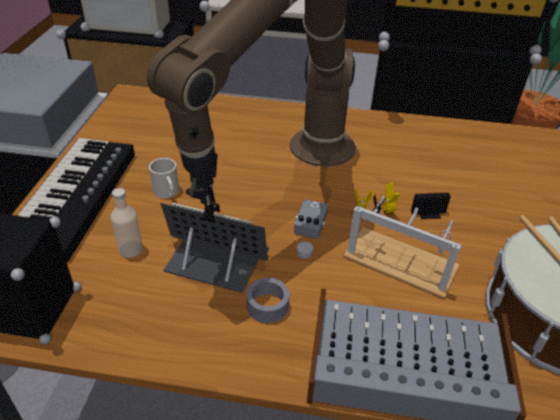

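Run:
```python
from h import *
d=np.load('scene7.npy'); v,u=np.mgrid[0:420,0:560]
Q=unproj('scene',np.c_[u.ravel(),v.ravel()],d.ravel())[d.ravel()>0]
c=(Q-CO)@np.c_[XC,np.cross(ZC,XC),ZC]
j=c[(abs(c[:,1])<20)&(c[:,0]>11)&(c[:,0]<26)&(c[:,2]>-40)&(c[:,2]<5)]; print('rear jaw z',np.sort(j[:,2])[:8].round(1),'y',j[:,1].min(),j[:,1].max(),'x',np.percentile(j[:,0],[3,50,97]))
j=c[(abs(c[:,1])<20)&(c[:,0]<-8)&(c[:,0]>-26)&(c[:,2]>-40)&(c[:,2]<5)]; print('front z',np.sort(j[:,2])[:8].round(1),np.percentile(j[:,0],[3,50,97]))
e=c[(abs(c[:,1])>25)&(abs(c[:,1])<95)&(abs(c[:,0])<8)&(c[:,2]<20)]; print('card top',np.sort(e[:,2])[-30::4].round(1))
e=c[(abs(c[:,1])<160)&(abs(c[:,0]-3)<6)&(c[:,2]<-10)&(c[:,2]>-40)]; print('plate y',e[:,1].min(),e[:,1].max())
o=robot.get_obs();print(o['time_s'],abs(o['joint_velocities']).max())
```

```text
rear jaw z [-17.6 -15.9 -15.9 -15.6 -15.6 -15.3 -14.8 -14.5] y -7.067643677799045 18.04697393026021 x [16.69382537 19.14647037 21.78737929]
front z [-16.9 -12.9 -12.7 -12.7 -12.1 -11.8 -10.5 -10.3] [-19.47891086 -16.09567566 -12.16057722]
card top [-4.2 -4.  -3.6 -3.1 -2.5 -2.1 -1.7 -0.6]
plate y -137.31656584977674 141.89000858077975
10.1 0.002363971477907931
```

```bash
python3 -c "
from h import *
print(robot.hand_in()); o=robot.get_obs(); print(o['time_s'],o['tool_pos'],o['grip_width'],o['wrist_force'])"
```

```text
the job is handed in; nothing more can be done
None
the job is handed in; nothing more can be done
```

The large black clip from the middle peg is now held fully squeezed open over the song card's top edge, and the job was handed in at about 10 s. I gripped it by both handles at 60 N, lifted it straight up off its peg and carried it over. I then lowered it along the card's lean.

**Last checks, from the scene camera and arm readings:**
- **Jaw tips:** both sit about 15 mm below the edge. The rear jaw is roughly 13 mm clear of the back plate.
- **Front jaw:** it is about 10 mm clear of the card, but this is less certain. I only have sparse depth readings there, because the top camera's view was blocked by the arm.
- **Along the edge:** the clip is about 3 mm off the middle.
- **Touching and stillness:** wrist force is about 1 N, so nothing is touching, and the arm is still. The grip reads about 19.5 mm, a little under the 21 mm you gave for the handles. The measured gape of the jaws agrees with fully open.
- **Other things:** the last pictures show the drum key and the bystanders where they were. The small clip was last seen clearly on its peg just after the lift.

**Disagreements:**
- **Cameras:** they differed by 2–4 mm on absolute positions, so I judged the final fit by comparing clip and stand within one camera.
- **Grip:** while closing, the clip pressed down on its peg with about 26 N and pushed the arm up 4 mm. This cleared on lifting.

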